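# Tip sample tubes out of a mixing barrel

## Task

Lift the mixing barrel, with its sample tubes still inside, into the V notches of the tipping cradle and let go of it while its open side still faces upwards at a slant. Then take hold of it again and turn it in the cradle until the open side faces straight down and all three tubes have dropped into the tray below; leave the barrel seated and at rest like that. Do not push the other things on the bench about.

Things in the scene. Friction and masses are not known exactly. Their poses are not given: they have to be found in the camera images.
- barrel: Grey six-sided barrel, 0.6 kg, loose, flat on the table: 100 mm long (own y, towards the crank), 110 mm across flats. Origin mid-axis, 55 mm up at the start, own z up. Missing facet = port, 60 deg from z towards x. Steel trunnions on the axis, 20 mm diameter, y 50 to 76 mm each end; crank arm at +y, y 74 to 82 mm, 55 mm to each side of the axis. Near balance: stays as left in the cradle.
- fin (a point): Grip point in the lifting fin on the barrel's top facet, 80 mm from the barrel's axis along own z. The fin is a flat plate 12 mm thick (own x), 70 mm long (own y), from 55 to 95 mm from the axis; pinch it across its thickness from above. Same axes as the barrel.
- crank_pin (a point): Middle of the steel crank pin: round bar 14 mm in diameter, 40 mm long, parallel to the barrel's y axis (y 82 to 122 mm, this point at 104 mm), 50 mm from the axis in the direction 60 deg from own z towards own -x. Port down is a 120 deg turn, z towards x; the pin then goes from 60 deg before the top, over it, to 60 deg past. Same axes as the barrel.
- port (a point): Centre of the port (the open facet, 63 mm by 100 mm), 55 mm from the barrel's axis. Its own z axis points straight out of the port, its y along the barrel; port down means this z axis points straight down.
- cradle: Fixed: white tray 260 x 126 mm (own x, y), 42 mm high, floor at 8 mm, and aluminium uprights 10 mm thick (y 58 to 68 mm each side) with open 90 deg V notches, mouth 60 mm wide, top 152 mm up. Origin: underside centre. Seated, the barrel's axis lies along own y, 135 mm above the origin, with 8 mm free at the barrel's ends, 6 mm at the crank arm. Either way round is fine.
- tube1: Capped sample tube with a purple cap, 80 mm long, 16 mm in diameter, 20 g, loose inside the barrel, lying along the barrel at the start. Origin: its middle; own y along the tube towards the cap.
- tube2: Capped sample tube with a purple cap, 80 mm long, 16 mm in diameter, 20 g, loose inside the barrel, lying along the barrel at the start. Origin: its middle; own y along the tube towards the cap.
- tube3: Capped sample tube with a purple cap, 80 mm long, 16 mm in diameter, 20 g, loose inside the barrel, lying along the barrel at the start. Origin: its middle; own y along the tube towards the cap.
- pen: Bystander: red ballpoint pen, 140 mm long, lying between the barrel and the cradle. Origin at the middle of its underside.
- sanitiser: Bystander: clear bottle, 60 mm in diameter, 160 mm tall. Origin under its centre.
- jar: Bystander: amber jar, 70 mm in diameter, 90 mm tall. Origin under its centre.
- beaker: Bystander: white cup, 76 mm wide, 90 mm tall. Origin under its centre.
- dishes: Bystander: stack of six clear dishes, 90 mm in diameter, 72 mm tall. Origin under its centre.
Not all that is in view belongs to the job. What is shaped like the barrel but yellow is not meant.

How it is judged:
On the way:
1. the barrel sits in both notches, let go, its port still slanting up and all three tubes still inside (z of barrel in the frame of cradle between 0.13 and 0.139 m and x of barrel in the frame of cradle between -0.006 and 0.006 m and y of barrel in the frame of cradle between -0.012 and 0.012 m and angle between the y axis of barrel and the y axis of cradle, either way round below 0.08 rad and angle between port's own z axis and vertical below 1.4 rad and contact force between the fingers and barrel below 0.1 N and distance between each of tube1, tube2, tube3 and barrel below 0.066 m), for 0.3 s.
At the end, for the whole second after the job is handed in: The barrel is seated in both notches (axis within about 5 mm of its seated height, 6 mm sideways and 12 mm lengthways, within 0.08 rad of the cradle's axis), at rest, with its port facing down within 0.3 rad, and all three tubes lie at rest in the cradle's tray (z of barrel in the frame of cradle between 0.13 and 0.139 m and x of barrel in the frame of cradle between -0.006 and 0.006 m and y of barrel in the frame of cradle between -0.012 and 0.012 m and angle between the y axis of barrel and the y axis of cradle, either way round below 0.08 rad and angle between port's own z axis and vertical above 2.84 rad and linear speed of barrel below 0.02 m/s and angular speed of barrel below 0.1 rad/s and x of tube1 in the frame of cradle between -0.125 and 0.125 m and y of tube1 in the frame of cradle between -0.053 and 0.053 m and z of each of tube1, tube2, tube3 in the frame of cradle below 0.045 m and linear speed of each of tube1, tube2, tube3 below 0.03 m/s and x of tube2 in the frame of cradle between -0.125 and 0.125 m and y of tube2 in the frame of cradle between -0.053 and 0.053 m and x of tube3 in the frame of cradle between -0.125 and 0.125 m and y of tube3 in the frame of cradle between -0.053 and 0.053 m); the robot touches nothing.
It fails at once if a bystander (pen, bottle, jar, cup or dishes) is moved more than 40 mm (distance of any of pen, sanitiser, jar, beaker, dishes from where it was at the start of the episode above 0.04 m).
It also fails if it takes over 64 s, if anything falls off the work surface, if the arm or the gripper's body presses on something with over 40 N, if the wrist force passes 120 N, or if a joint passes its speed limit or range.

## Robot

A 6-joint arm with a two-finger parallel gripper is mounted at the origin on the work surface. World frame = base frame: x ahead of the robot, y to its left, z up, the work surface at z = 0. Lengths are in m, angles in rad, forces in N, time in s.
With the tool pointing down it reaches from about 0.25 to 0.775 m from the base axis. Payload 4 kg.
Tool frame: the origin (TCP) lies at the very end of the fingers, on their centre line; the grasp point (between the pads) lies 19 mm behind it; y points along the fingers, x is the direction in which the jaws open and shut, and the axes are right-handed (so a half turn about y gives the same grasp; the last joint's range is limited). The gripper opens to 94 mm and grips with 3 to 60 N. Pads are 16 mm wide; open, the fingers measure 119 mm over their backs; the gripper's body (75 mm by 177 mm) begins 78 mm behind the grasp point.
Start: joints at [1.069, 0.087, 1.371, -0, 1.684, -0.103], TCP at [0.214, 0.507, 0.206] pointing down, gripper open.
Joint ranges: [-3.1, 3.1], [-0.76, 2.03], [0.27, 2.55], [-1.08, 4.22], [0.17, 2.65], [-2.57, 2.57]. Speed limits (rad/s): [2.79, 2.79, 3.14, 3.14, 3.14, 3.14].

## Interface

Orientations are given as [roll, pitch, yaw] about the fixed x, y, z axes, in that order (R = Rz(yaw) Ry(pitch) Rx(roll)).
In Python, from bench import robot gives the robot as it stands.
- The arm moves only by the shell command python3 -m handwheel 'ROWS' [OPENING]. ROWS is JSON, a list of rows, each an object with "delta_pos": the shift along the tool's x, y, z in mm, a list of three; "yaw": the turn about the tool's y in rad. A call has 1 to 12 rows; each row is the pose to reach, as a shift and turn from the pose commanded when the call began, along the tool's axes at that moment; what a row does not reach only later rows make up. A row lasts 1/10 s, in which the tool goes at most 50 mm and 8.59 degrees, less where a joint would pass 70% of its speed; a pose out of reach is approached as far as the arm can. A call with a gripper value outside its range is refused whole. OPENING is the closure in counts, from 0 (fully open) to 255 (shut), set as the call begins (- or left out, the last holds). The fingers move at their own pace and stop on an object; the grip force is fixed at half the most. Time passes only in rows, so rows that repeat a pose let the fingers close. It gives the time, the measured TCP pose, the force and the opening at its end, in the units of the state.
- robot.get_obs(): the state, without advancing time (a new reading comes with each control period).
- robot.snapshot(name): name is "scene" or "top" or "wrist"; returns a dict with "image" (400x640x3 uint8, red, green, blue), "fx", "fy", "cx", "cy" (pixels), "rvec" (rotation vector, rad) and "tvec" (3), from world to camera coordinates, as OpenCV has them. Camera axes: x right, y down, z forward; pixel columns grow to the right and rows downward; lengths in m; the calibration is good to about 2 mm. The wrist camera is an equidistant fisheye: a pixel r from the principal point sees the ray r / f radians off the axis. A picture is of the moment at which its call begins. There is no depth.
- robot.close_job(): hands the job in, once; it reports no verdict.
The state is a dict: "time": time; "joint_positions": joint angles; "qvel": joint speeds; "joint_torque": joint torques, N m; "tool_pos": TCP position; "ee_rot": TCP orientation; "wrist_force": force on the tool from outside, world axes, zero at the start; "wrist_torque": the same for the moment, N m; "width": finger opening in m.
Only numpy, scipy, OpenCV 4.12 (cv2) and the standard library are available. Lean on these libraries where they do the work, as an engineer would, in place of code of your own. Each camera call takes 0.05 s, during which the arm holds its last target.

## Working session

There is one attempt and no reset: what is moved stays moved. The work goes in short steps, Python scripts to look and compute and a shell command to move; the robot and the scene stay as the last step left them, time stands still between calls to the robot, and variables do not carry over. Pictures are saved under pics/ and viewed, and the job is handed in when it is done.

```bash
ls -la; mkdir -p pics; cat > h.py <<'E'
import numpy as np, cv2
from bench import robot
def snap(n,f):
    s=robot.snapshot(n); cv2.imwrite('pics/'+f,cv2.cvtColor(s['image'],cv2.COLOR_RGB2BGR)); 
    np.savez('pics/'+f+'.npz',**{k:np.array(v) for k,v in s.items()}); return s
def load(f): return dict(np.load('pics/'+f+'.npz'))
def ray(s,u,v):
    R=cv2.Rodrigues(np.array(s['rvec'],float).reshape(3))[0]; t=np.array(s['tvec'],float).reshape(3)
    d=np.array([(u-s['cx'])/s['fx'],(v-s['cy'])/s['fy'],1.]); return -R.T@t, R.T@d
def atz(s,u,v,z):
    c,d=ray(s,u,v); return c+d*(z-c[2])/d[2]
def proj(s,P):
    R=cv2.Rodrigues(np.array(s['rvec'],float).reshape(3))[0]; t=np.array(s['tvec'],float).reshape(3)
    q=np.atleast_2d(P)@R.T+t; return np.c_[s['fx']*q[:,0]/q[:,2]+s['cx'],s['fy']*q[:,1]/q[:,2]+s['cy']]
E
python3 - <<'E'
from h import *
for n in('scene','top','wrist'):
    s=snap(n,n+'0.png'); print(n,s['fx'],s['cx'],s['cy'],ray(s,s['cx'],s['cy']))
print(robot.get_obs())
E
```

```text
total 12
drwxr-xr-x  3 agent agent 4096 Dec  6 23:01 .
drwxr-xr-x 23 root  root  4096 Dec  6 23:01 ..
drwxr-xr-x  2 agent agent 4096 Dec  6 23:01 pics
scene 448.7496702537941 317.2494721847156 208.70827456355394 (array([1.18815376, 0.15170464, 1.08291393]), array([-0.55547492, -0.14073106, -0.8195379 ]))
top 462.0155438207167 321.6941938421012 203.9114214752565 (array([ 0.24935898, -0.00458337,  1.42912622]), array([ 0.19714764, -0.01010108, -0.98032177]))
wrist 309.70691628693146 316.9603725861508 199.41349992546293 (array([0.14236716, 0.53721327, 0.38331404]), array([ 0.24475489, -0.1040734 , -0.96398328]))
{'time': 0.15, 'joint_positions': array([ 1.06890392e+00,  8.77716675e-02,  1.37185832e+00,  1.36706389e-05,
        1.68360404e+00, -1.03106132e-01]), 'qvel': array([ 0.00035948, -0.00174764, -0.00594225,  0.0014029 ,  0.00105354,
       -0.00046588]), 'joint_torque': array([ 2.32594670e-03, -3.40641081e+01, -3.02792180e+01,  7.19047012e-02,
        3.05483141e-02, -1.32520645e-04]), 'tool_pos': array([0.21337092, 0.5064827 , 0.20460522]), 'ee_rot': array([-1.57061388,  0.00163126,  1.17201173]), 'wrist_force': array([ 0.56550215, -0.02054254,  0.42214165]), 'wrist_torque': array([-0.01698479, -0.01475698, -0.00582057]), 'width': 0.0943225950968829}
```

View pics/scene0.png

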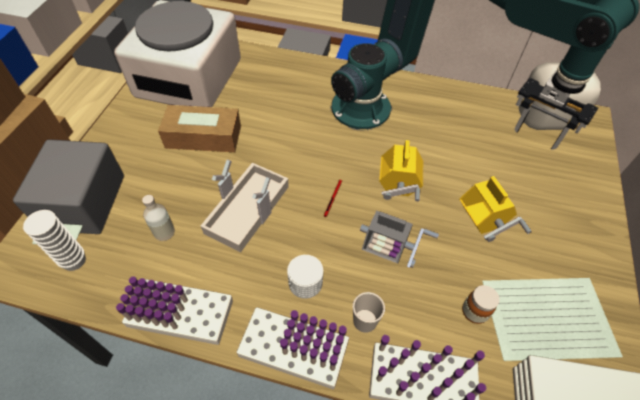

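View pics/top0.png

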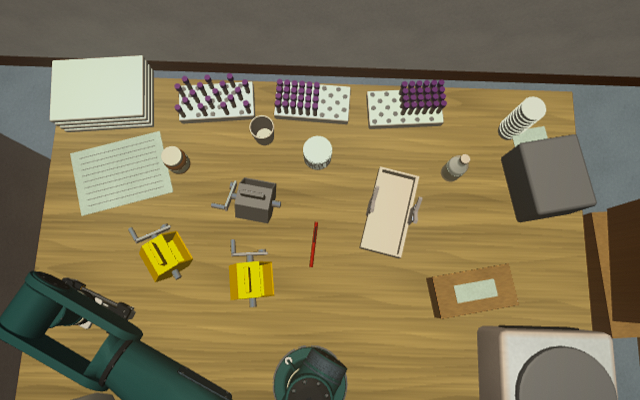

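View pics/wrist0.png

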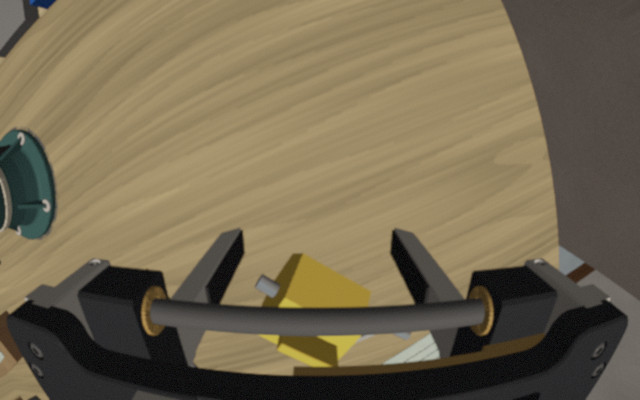

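The candidates in the top view are the grey barrel at (255,199), a yellow one at (165,254) and another yellow one at (250,280). By the description the grey one is right. I'll check it and the cradle in a close crop.

```bash
python3 - <<'E'
import cv2,numpy as np
a=cv2.imread('pics/top0.png');b=cv2.imread('pics/scene0.png')
c=cv2.resize(a[165:235,205:290],None,fx=6,fy=6,interpolation=cv2.INTER_CUBIC)
d=cv2.resize(b[200:280,350:445],None,fx=6,fy=6,interpolation=cv2.INTER_CUBIC)
cv2.imwrite('pics/c1.png',c);cv2.imwrite('pics/c2.png',d)
cv2.imwrite('pics/c3.png',cv2.resize(a[160:265,350:430],None,fx=5.5,fy=5.5,interpolation=cv2.INTER_CUBIC))
cv2.imwrite('pics/c4.png',cv2.resize(b[150:255,195:295],None,fx=5.5,fy=5.5,interpolation=cv2.INTER_CUBIC))
E
```

```text
(no output)
```

View pics/c1.png

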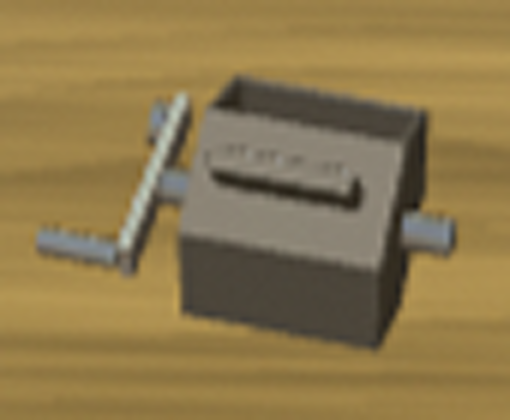

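View pics/c2.png

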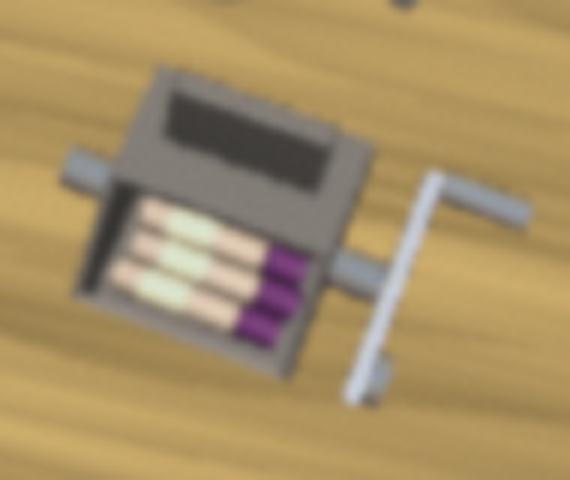

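View pics/c3.png

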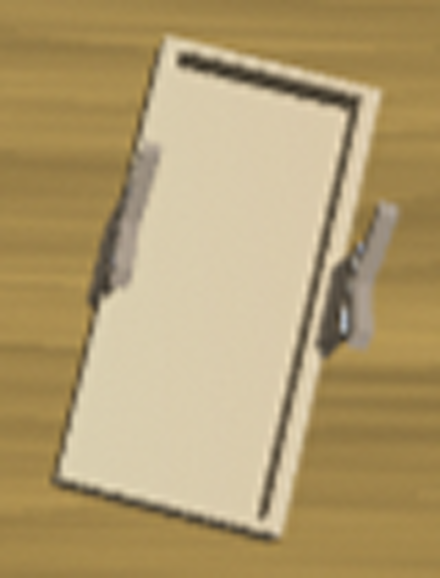

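View pics/c4.png

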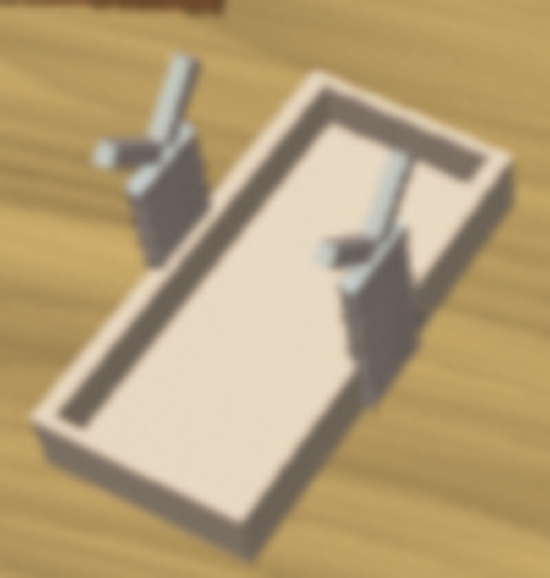

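The crops confirm the grey barrel. Its crank points left in the top view (world +y), the port faces world +x, and three purple-capped tubes are visible inside. Next I'll fit the poses using both cameras.

```bash
cat > fit.py <<'E'
from h import *
from scipy.optimize import least_squares
def fit(obs,x0,free=3):
    # obs: list of (snap,[(P),(u,v)]...)
    def tf(p,P): 
        c,s=np.cos(p[2]),np.sin(p[2]); P=np.array(P,float)
        return np.c_[c*P[:,0]-s*P[:,1]+p[0], s*P[:,0]+c*P[:,1]+p[1], P[:,2]]
    def r(p): return np.concatenate([(proj(s,tf(p,P))-uv).ravel() for s,P,uv in obs])
    o=least_squares(r,x0,loss='soft_l1'); return o.x,r(o.x).reshape(-1,2)
E
python3 - <<'E'
from fit import *
T=load('top0.png');S=load('scene0.png')
def px(a,sc,off): return (np.array(a,float)+.5)/sc-.5+np.array(off)
h=31.75;H=63.5
z0=55
P=lambda l:np.array(l,float)/1000+np.array([0,0,.055])
bt=P([(-h,50,55),(-h,-50,55),(h,50,55),(h,-50,55),(H,50,0),(H,-50,0),(-H,50,0),(-H,-50,0),(-43.3,122,25)])
bu=px([(183,238),(378,270),(210,110),(405,143),(238,77),(427,112),(183,315),(378,348),(38,240)],6,(205,165))
st=P([(-h,-50,55),(-h,50,55),(h,-50,55),(h,50,55),(H,-50,0),(H,50,0),(-43.3,122,25)])
su=px([(163,68),(375,145),(120,180),(328,255),(78,295),(288,375),(530,213)],6,(350,200))
for obs in ([(T,bt,bu),(S,st,su)],[(T,bt,bu)],[(S,st,su)]):
    x,r=fit(obs,[.5,.1,0]);print(x,np.abs(r).mean());
x,r=fit([(T,bt,bu),(S,st,su)],[.5,.1,0]);print(r.round(1).tolist())
C=lambda l:np.array(l,float)/1000
ct=C([(130,63,42),(130,-63,42),(-130,-63,42),(-130,63,42)])
cu=px([(168,35),(382,90),(282,538),(55,482)],5.5,(350,160))
s2=C([(-130,63,42),(-130,-63,42),(130,-63,42),(130,63,42)])
cs=px([(515,155),(318,70),(35,415),(245,525)],5.5,(195,150))
for obs in ([(T,ct,cu),(S,s2,cs)],[(T,ct,cu)],[(S,s2,cs)]):
    x,r=fit(obs,[.45,-.15,-.2]);print(x,r.round(1).tolist())
# bystanders rough
for n,u,v,z in (('pen',314,244,.005),('jar',175,160,.09),('beaker',262,127,.09),('dishes',317,152,.07),('san',458,165,.1),('pen0',310,266,.005),('pen1',316,222,.005),('y1',250,275,.095),('y2',165,254,.095)):
    print(n,atz(T,u,v,z).round(3))
E
```

```text
[ 0.53095677  0.18123913 -0.15017477] 0.5507308026217244
[ 0.53177875  0.18152978 -0.15325349] 0.3746713694020356
[ 0.52956074  0.18090075 -0.14537564] 0.6729233006320011
[[-0.8, -0.4], [0.6, 0.3], [-0.6, 0.0], [0.4, 0.5], [-0.2, -0.0], [0.4, -0.1], [0.1, 0.5], [0.2, 0.9], [0.5, 0.7], [-0.4, -0.3], [0.6, -0.1], [-1.5, -0.5], [1.1, 0.8], [-0.9, 0.8], [0.4, 1.4], [0.3, 0.9]]
[ 0.51214232 -0.22905993 -0.22706157] [[-0.3, 0.5], [0.2, 0.5], [0.1, 0.2], [0.6, -0.2], [0.2, 0.5], [0.2, 0.4], [-0.1, 0.7], [0.0, -0.2]]
[ 0.5129157  -0.22860937 -0.22846806] [[-0.4, 0.3], [0.1, 0.3], [-0.1, -0.0], [0.4, -0.5]]
[ 0.51104444 -0.22970001 -0.22561912] [[0.0, 0.2], [0.1, 0.1], [-0.1, 0.4], [0.0, -0.6]]
pen [0.409 0.001 0.005]
jar [0.639 0.425 0.09 ]
beaker [0.752 0.17  0.09 ]
dishes [0.685 0.    0.07 ]
san [ 0.648 -0.424  0.1  ]
pen0 [0.341 0.011 0.005]
pen1 [ 0.478 -0.003  0.005]
y1 [0.305 0.18  0.095]
y2 [0.357 0.427 0.095]
```

```bash
cat > go.py <<'E'
import sys
from h import *
from scipy.spatial.transform import Rotation as Ro
def go(x,y,z,yaw=None):
    o=robot.get_obs(); R=Ro.from_euler('xyz',o['ee_rot']).as_matrix()
    d=R.T@(np.array([x,y,z])-o['tool_pos'])*1000
    cy=o['ee_rot'][2]
    print('t',round(o['time'],2),'d',d.round(1),'yaw',None if yaw is None else round(-(yaw-cy),3),'| pos',o['tool_pos'].round(4),o['ee_rot'].round(3),'w',round(o['width'],4),'F',o['wrist_force'].round(1))
if __name__=='__main__': go(*map(float,sys.argv[1:]))
E
python3 go.py 0.531 0.1812 0.206 -0.150
```

```text
t 0.15 d [-176.4   -1.2 -419. ] yaw 1.322 | pos [0.2134 0.5065 0.2046] [-1.571  0.002  1.172] w 0.0943 F [ 0.6 -0.   0.4]
```

```bash
python3 -m handwheel '[{"delta_pos":[-10,-8,-20],"yaw":0.06},{"delta_pos":[-25,-10,-55],"yaw":0.18},{"delta_pos":[-40,-10,-95],"yaw":0.3},{"delta_pos":[-57,-10,-135],"yaw":0.43},{"delta_pos":[-74,-10,-175],"yaw":0.56},{"delta_pos":[-91,-10,-215],"yaw":0.69},{"delta_pos":[-108,-10,-255],"yaw":0.82},{"delta_pos":[-125,-10,-295],"yaw":0.95},{"delta_pos":[-142,-10,-335],"yaw":1.08},{"delta_pos":[-158,-8,-375],"yaw":1.2},{"delta_pos":[-170,-5,-405],"yaw":1.29},{"delta_pos":[-176,-1,-419],"yaw":1.322}]' 0; python3 -m handwheel '[{"delta_pos":[0,0,0],"yaw":0},{"delta_pos":[0,0,0],"yaw":0},{"delta_pos":[0,0,0],"yaw":0}]'; python3 go.py 0.531 0.1812 0.116 -0.150
python3 - <<'E'
from h import *
snap('wrist','w1.png');snap('top','t1.png');snap('scene','s1.png')
E
```

```text
time: 1.35
tool_pos: [0.5328, 0.1797, 0.2057]
ee_rot: [-1.571, 0.0, -0.155]
wrist_force: [-0.3, 0.1, -0.2]
width: 0.0942
time: 1.65
tool_pos: [0.5304, 0.1834, 0.2068]
ee_rot: [-1.57, 0.0, -0.147]
wrist_force: [-0.7, 0.6, 0.2]
width: 0.0941
t 1.65 d [ 0.9 90.8 -2.1] yaw 0.003 | pos [0.5304 0.1834 0.2068] [-1.57   0.    -0.147] w 0.0941 F [-0.7  0.6  0.2]
```

View pics/w1.png

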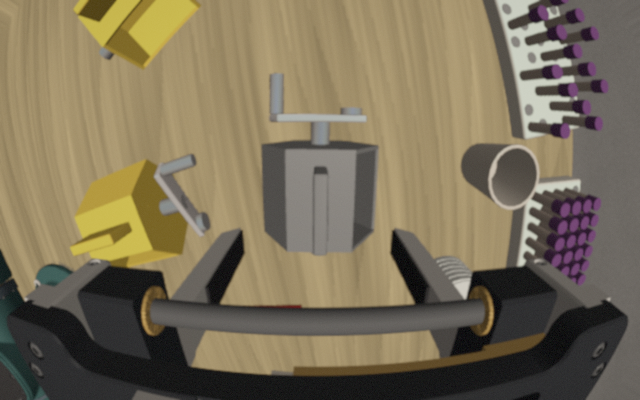

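View pics/s1.png

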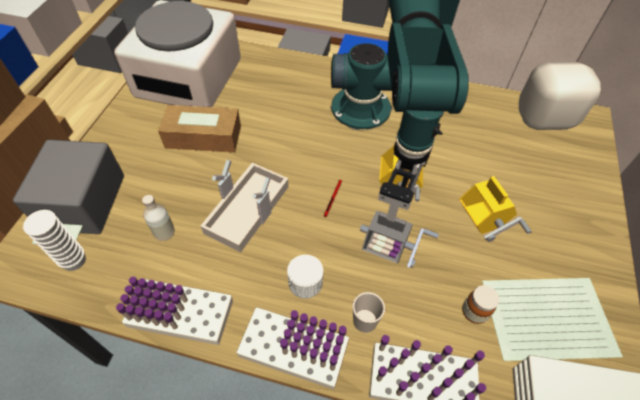

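The fin at wrist-view column 320 sits midway between the fingertips (243 and 391) and is square to them, so I'll descend.

```bash
python3 -m handwheel '[{"delta_pos":[0,10,-1],"yaw":0},{"delta_pos":[0.5,25,-2],"yaw":0},{"delta_pos":[0.5,40,-2],"yaw":0},{"delta_pos":[0.5,55,-2],"yaw":0},{"delta_pos":[0.5,70,-2],"yaw":0},{"delta_pos":[0.5,80,-2],"yaw":0},{"delta_pos":[0.5,88,-2],"yaw":0},{"delta_pos":[0.5,90,-2],"yaw":0},{"delta_pos":[0.5,90,-2],"yaw":0},{"delta_pos":[0.5,90,-2],"yaw":0}]' 0
python3 go.py 0.531 0.1812 0.116 -0.150
python3 -m handwheel '[{"delta_pos":[0,0,0],"yaw":0},{"delta_pos":[0,0,0],"yaw":0},{"delta_pos":[0,0,0],"yaw":0},{"delta_pos":[0,0,0],"yaw":0},{"delta_pos":[0,0,0],"yaw":0},{"delta_pos":[0,0,0],"yaw":0},{"delta_pos":[0,0,0],"yaw":0},{"delta_pos":[0,0,0],"yaw":0},{"delta_pos":[0,0,0],"yaw":0},{"delta_pos":[0,0,0],"yaw":0}]' 255
```

```text
time: 2.8
tool_pos: [0.5321, 0.18, 0.1173]
ee_rot: [-1.57, -0.001, -0.15]
wrist_force: [-0.2, -0.3, -0.2]
width: 0.0938
t 2.8 d [-1.2  1.3  1. ] yaw -0.0 | pos [0.5321 0.18   0.1173] [-1.57e+00 -1.00e-03 -1.50e-01] w 0.0938 F [-0.2 -0.3 -0.2]
time: 3.8
tool_pos: [0.5315, 0.1799, 0.1164]
ee_rot: [-1.571, 0.0, -0.15]
wrist_force: [0.0, 0.3, 0.1]
width: 0.0171
```

```bash
python3 -m handwheel '[{"delta_pos":[0,0,0],"yaw":0},{"delta_pos":[0,0,0],"yaw":0},{"delta_pos":[0,0,0],"yaw":0},{"delta_pos":[0,0,0],"yaw":0},{"delta_pos":[0,0,0],"yaw":0}]' 255
python3 -m handwheel '[{"delta_pos":[0,-2,0],"yaw":0},{"delta_pos":[0,-5,0],"yaw":0},{"delta_pos":[0,-10,0],"yaw":0},{"delta_pos":[0,-15,0],"yaw":0},{"delta_pos":[0,-20,0],"yaw":0},{"delta_pos":[0,-23,0],"yaw":0},{"delta_pos":[0,-25,0],"yaw":0},{"delta_pos":[0,-25,0],"yaw":0}]'
python3 - <<'E'
from h import *
snap('wrist','w2.png');snap('scene','s2.png')
a=cv2.imread('pics/s2.png');cv2.imwrite('pics/s2c.png',cv2.resize(a[170:290,330:460],None,fx=4.5,fy=4.5,interpolation=2))
E
```

```text
time: 4.3
tool_pos: [0.5317, 0.1798, 0.1165]
ee_rot: [-1.571, -0.0, -0.15]
wrist_force: [1.0, -0.5, -1.2]
width: 0.0118
time: 5.1
tool_pos: [0.5318, 0.18, 0.142]
ee_rot: [-1.57, -0.001, -0.15]
wrist_force: [0.3, -0.0, -7.0]
width: 0.012
```

View pics/s2c.png

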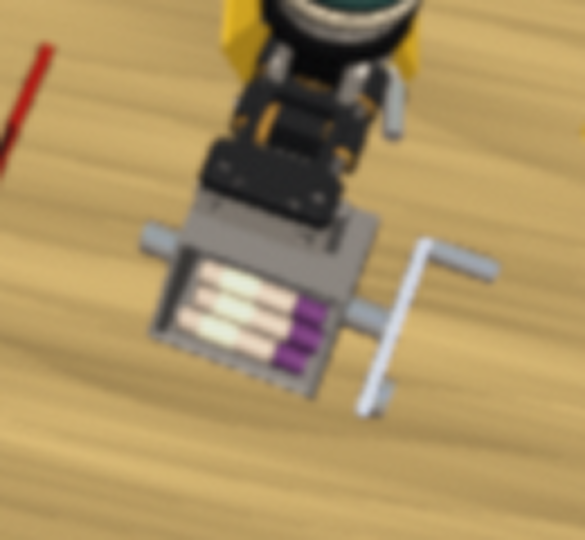

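View pics/w2.png

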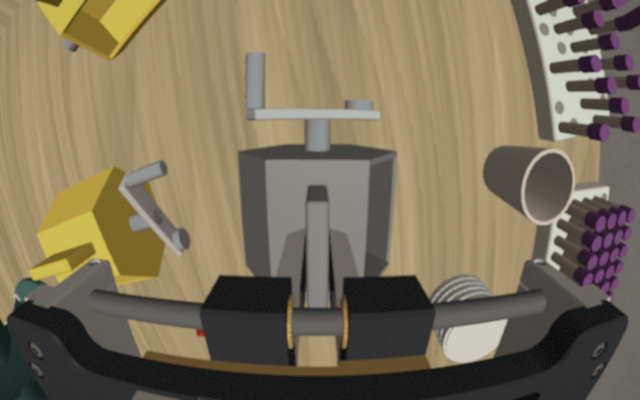

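The barrel is held level with the tubes inside, and the wrist force shows about 7 N. Next is lifting it the rest of the way.

```bash
python3 -m handwheel '[{"delta_pos":[0,-6,0],"yaw":0},{"delta_pos":[0,-16,0],"yaw":0},{"delta_pos":[0,-32,0],"yaw":0},{"delta_pos":[0,-50,0],"yaw":0},{"delta_pos":[0,-68,0],"yaw":0},{"delta_pos":[0,-86,0],"yaw":0},{"delta_pos":[0,-104,0],"yaw":0},{"delta_pos":[0,-122,0],"yaw":0},{"delta_pos":[0,-140,0],"yaw":0},{"delta_pos":[0,-154,0],"yaw":0},{"delta_pos":[0,-162,0],"yaw":0},{"delta_pos":[0,-165,0],"yaw":0}]'
python3 -m handwheel '[{"delta_pos":[0,0,0],"yaw":0},{"delta_pos":[0,0,0],"yaw":0}]'
python3 go.py 0.512 -0.229 0.306 -0.227
```

```text
time: 6.4
tool_pos: [0.5319, 0.18, 0.3083]
ee_rot: [-1.57, -0.003, -0.15]
wrist_force: [-0.6, -0.0, -6.7]
width: 0.0117
time: 6.6
tool_pos: [0.5313, 0.1798, 0.3056]
ee_rot: [-1.571, 0.002, -0.15]
wrist_force: [0.4, 0.7, -7.5]
width: 0.0118
t 6.6 d [ 4.200e+01 -3.000e-01 -4.071e+02] yaw 0.077 | pos [0.5313 0.1798 0.3056] [-1.571  0.002 -0.15 ] w 0.0118 F [ 0.4  0.7 -7.5]
```

```bash
python3 -m handwheel '[{"delta_pos":[0,0,-4],"yaw":0},{"delta_pos":[1,0,-12],"yaw":0},{"delta_pos":[2,0,-24],"yaw":0.01},{"delta_pos":[4,0,-40],"yaw":0.01},{"delta_pos":[6,0,-58],"yaw":0.01},{"delta_pos":[8,0,-77],"yaw":0.02},{"delta_pos":[10,0,-96],"yaw":0.02},{"delta_pos":[12,0,-115],"yaw":0.02},{"delta_pos":[14,0,-134],"yaw":0.03},{"delta_pos":[16,0,-153],"yaw":0.03},{"delta_pos":[18,0,-172],"yaw":0.03},{"delta_pos":[20,0,-191],"yaw":0.04}]'
python3 go.py 0.512 -0.229 0.306 -0.227
```

```text
time: 7.8
tool_pos: [0.5222, -0.0142, 0.3067]
ee_rot: [-1.571, -0.001, -0.192]
wrist_force: [0.5, 0.6, -6.7]
width: 0.0118
t 7.8 d [  30.9    0.8 -212.9] yaw 0.035 | pos [ 0.5222 -0.0142  0.3067] [-1.571e+00 -1.000e-03 -1.920e-01] w 0.0118 F [ 0.5  0.6 -6.7]
```

```bash
python3 -m handwheel '[{"delta_pos":[2,0,-19],"yaw":0},{"delta_pos":[4,0,-38],"yaw":0},{"delta_pos":[6,0,-57],"yaw":0},{"delta_pos":[8,0,-76],"yaw":0.01},{"delta_pos":[10,0,-95],"yaw":0.01},{"delta_pos":[12,0,-114],"yaw":0.02},{"delta_pos":[14,0,-133],"yaw":0.02},{"delta_pos":[15,0,-152],"yaw":0.03},{"delta_pos":[16,0,-170],"yaw":0.035},{"delta_pos":[17,0,-185],"yaw":0.037},{"delta_pos":[17,0,-195],"yaw":0.037},{"delta_pos":[17,0,-201],"yaw":0.037}]'
python3 -m handwheel '[{"delta_pos":[0,0,0],"yaw":0},{"delta_pos":[0,0,0],"yaw":0},{"delta_pos":[0,0,0],"yaw":0}]'
python3 go.py 0.512 -0.229 0.306 -0.227
```

```text
time: 9.0
tool_pos: [0.501, -0.2137, 0.3064]
ee_rot: [-1.571, 0.0, -0.228]
wrist_force: [-0.5, -0.3, -7.4]
width: 0.0118
time: 9.3
tool_pos: [0.5017, -0.2118, 0.3065]
ee_rot: [-1.57, -0.0, -0.226]
wrist_force: [-0.8, -0.1, -6.6]
width: 0.0117
t 9.3 d [ 13.9   0.5 -14.4] yaw 0.001 | pos [ 0.5017 -0.2118  0.3065] [-1.57  -0.    -0.226] w 0.0117 F [-0.8 -0.1 -6.6]
```

```bash
python3 -m handwheel '[{"delta_pos":[4,0,-5],"yaw":0},{"delta_pos":[9,0,-10],"yaw":0},{"delta_pos":[13,0,-14],"yaw":0},{"delta_pos":[14,0,-15.5],"yaw":0},{"delta_pos":[14,0,-15.5],"yaw":0},{"delta_pos":[14,0,-15.5],"yaw":0},{"delta_pos":[14,0,-15.5],"yaw":0}]'
python3 go.py 0.512 -0.229 0.306 -0.227
python3 - <<'E'
from h import *
snap('wrist','w3.png');snap('scene','s3.png');snap('top','t3.png')
a=cv2.imread('pics/s3.png');cv2.imwrite('pics/s3c.png',cv2.resize(a[120:260,180:320],None,fx=4,fy=4,interpolation=2))
a=cv2.imread('pics/t3.png');cv2.imwrite('pics/t3c.png',cv2.resize(a[150:270,330:460],None,fx=5,fy=5,interpolation=2))
E
```

```text
time: 10.0
tool_pos: [0.5116, -0.2307, 0.3065]
ee_rot: [-1.571, -0.0, -0.227]
wrist_force: [-0.1, -0.0, -7.3]
width: 0.0117
t 10.0 d [-0.   0.5  1.7] yaw 0.0 | pos [ 0.5116 -0.2307  0.3065] [-1.571 -0.    -0.227] w 0.0117 F [-0.1 -0.  -7.3]
```

View pics/s3c.png

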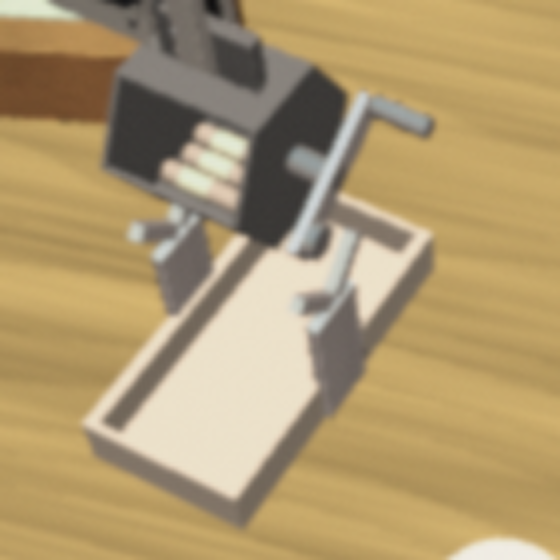

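View pics/t3c.png

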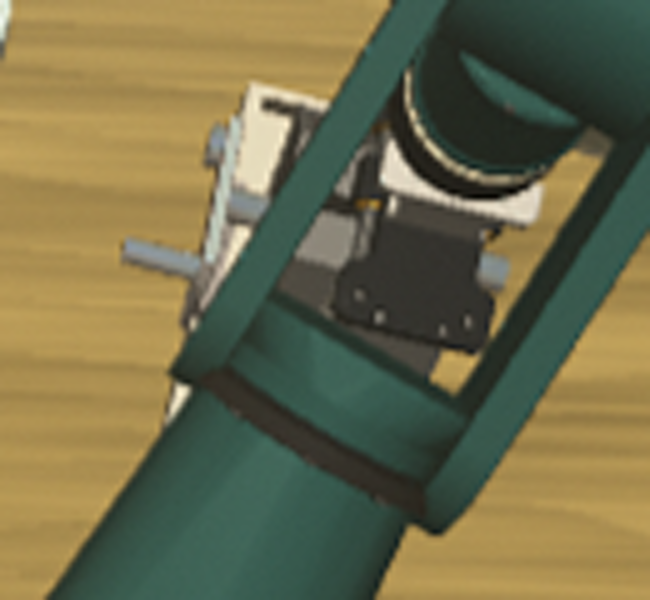

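View pics/w3.png

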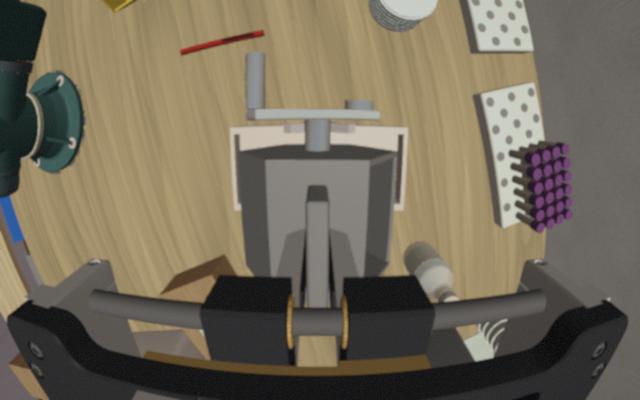

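```bash
python3 - <<'E'
from h import *
S=load('s3.png');a=cv2.imread('pics/s3.png')
def tf(o,yaw,P):
    c,s=np.cos(yaw),np.sin(yaw);P=np.array(P,float)/1000
    return np.c_[c*P[:,0]-s*P[:,1],s*P[:,0]+c*P[:,1],P[:,2]]+o
h=31.75;H=63.5
B=[(-h,-50,55),(-h,50,55),(h,-50,55),(h,50,55),(H,-50,0),(H,50,0),(h,50,-55),(-43.3,122,25),(0,76,0)]
C=[(130,63,42),(130,-63,42),(-130,-63,42),(-130,63,42)]+[(x,y,152) for x in(-30,30) for y in(58,68,-58,-68)]
k=4;off=np.array([180,120]);im=cv2.resize(a[120:260,180:320],None,fx=k,fy=k,interpolation=2)
for P,col in((tf([.5116+.0002,-.2307+.0012,.245],-.227,B),(0,0,255)),(tf([.512,-.229,0],-.227,C),(0,255,0))):
    for u in proj(S,P): cv2.circle(im,tuple(int(q) for q in ((u-off+.5)*k)),4,col,1)
cv2.imwrite('pics/o3.png',im)
E
```

```text
(no output)
```

View pics/o3.png

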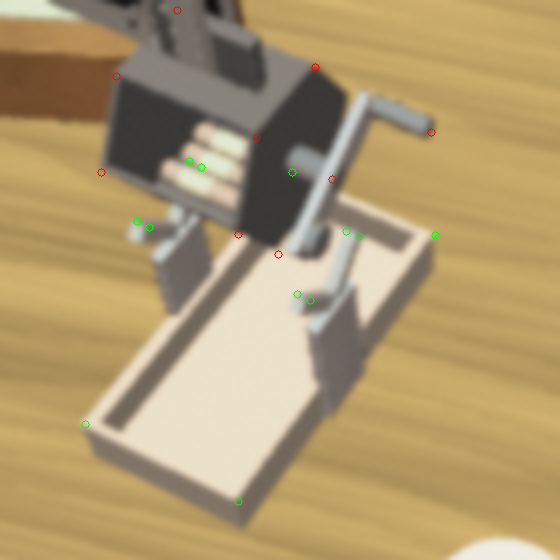

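The overlay agrees within about 1 px, so I'll lower it into the notches.

```bash
python3 -m handwheel '[{"delta_pos":[0,5,0.5],"yaw":0},{"delta_pos":[0,15,0.5],"yaw":0},{"delta_pos":[0,27,0.5],"yaw":0},{"delta_pos":[0,39,0.5],"yaw":0},{"delta_pos":[0,51,0.5],"yaw":0},{"delta_pos":[0,63,0.5],"yaw":0},{"delta_pos":[0,73,0.5],"yaw":0},{"delta_pos":[0,81,0.5],"yaw":0},{"delta_pos":[0,87,0.5],"yaw":0},{"delta_pos":[0,90,0.5],"yaw":0},{"delta_pos":[0,90,0.5],"yaw":0},{"delta_pos":[0,90,0.5],"yaw":0}]'
python3 -m handwheel '[{"delta_pos":[0,3,0],"yaw":0},{"delta_pos":[0,6,0],"yaw":0},{"delta_pos":[0,9,0],"yaw":0},{"delta_pos":[0,12,0],"yaw":0},{"delta_pos":[0,14,0],"yaw":0},{"delta_pos":[0,16,0],"yaw":0},{"delta_pos":[0,16,0],"yaw":0}]'
python3 go.py 0.512 -0.229 0.1965 -0.227
```

```text
time: 11.35
tool_pos: [0.512, -0.2304, 0.217]
ee_rot: [-1.571, -0.001, -0.227]
wrist_force: [0.7, 0.0, -7.6]
width: 0.0115
time: 12.05
tool_pos: [0.5116, -0.2302, 0.2]
ee_rot: [-1.57, 0.001, -0.227]
wrist_force: [0.2, -0.9, -7.6]
width: 0.0122
t 12.05 d [0.1 3.5 1.2] yaw -0.0 | pos [ 0.5116 -0.2302  0.2   ] [-1.57e+00  1.00e-03 -2.27e-01] w 0.0122 F [ 0.2 -0.9 -7.6]
```

```bash
python3 -m handwheel '[{"delta_pos":[0,1,0],"yaw":0},{"delta_pos":[0,2,0],"yaw":0},{"delta_pos":[0,3,0],"yaw":0},{"delta_pos":[0,3,0],"yaw":0}]'
python3 - <<'E'
from h import *
snap('wrist','w4.png');snap('scene','s4.png')
a=cv2.imread('pics/s4.png');cv2.imwrite('pics/s4c.png',cv2.resize(a[120:260,180:320],None,fx=4,fy=4,interpolation=2))
E
```

```text
time: 12.45
tool_pos: [0.5122, -0.2305, 0.1979]
ee_rot: [-1.571, -0.002, -0.227]
wrist_force: [0.5, 0.4, -6.5]
width: 0.0118
```

View pics/s4c.png

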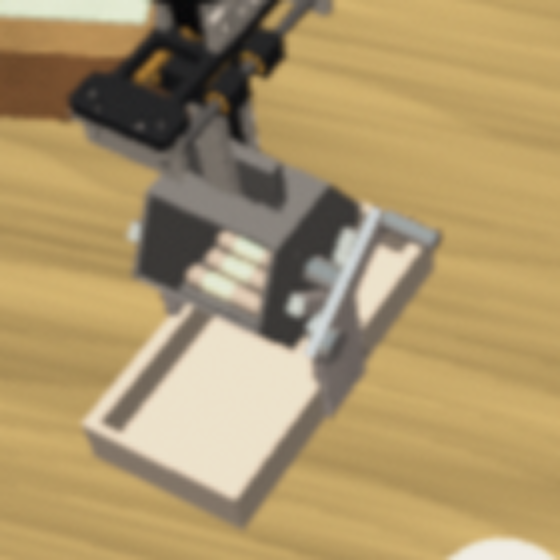

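The trunnion is inside the near notch and the crank arm is outside the upright. I'll creep down until the force comes off.

```bash
for i in 1 2; do python3 -m handwheel '[{"delta_pos":[0,0.5,0],"yaw":0},{"delta_pos":[0,1,0],"yaw":0},{"delta_pos":[0,1,0],"yaw":0}]';done
```

```text
time: 12.85
tool_pos: [0.5124, -0.2305, 0.1975]
ee_rot: [-1.571, -0.003, -0.227]
wrist_force: [1.5, -0.2, -1.6]
width: 0.0116
time: 13.15
tool_pos: [0.5128, -0.2307, 0.197]
ee_rot: [-1.571, -0.004, -0.227]
wrist_force: [2.7, -0.3, 2.9]
width: 0.0118
```

The barrel is seated and the force has reversed, so I'll release it.

```bash
python3 -m handwheel '[{"delta_pos":[0,0,0],"yaw":0},{"delta_pos":[0,0,0],"yaw":0},{"delta_pos":[0,0,0],"yaw":0},{"delta_pos":[0,0,0],"yaw":0},{"delta_pos":[0,0,0],"yaw":0},{"delta_pos":[0,0,0],"yaw":0},{"delta_pos":[0,0,0],"yaw":0},{"delta_pos":[0,0,0],"yaw":0}]' 0
python3 -m handwheel '[{"delta_pos":[0,-5,0],"yaw":0},{"delta_pos":[0,-15,0],"yaw":0},{"delta_pos":[0,-30,0],"yaw":0},{"delta_pos":[0,-48,0],"yaw":0},{"delta_pos":[0,-65,0],"yaw":0},{"delta_pos":[0,-78,0],"yaw":0},{"delta_pos":[0,-85,0],"yaw":0},{"delta_pos":[0,-85,0],"yaw":0}]'
python3 - <<'E'
from h import *
snap('wrist','w5.png');snap('scene','s5.png')
a=cv2.imread('pics/s5.png');cv2.imwrite('pics/s5c.png',cv2.resize(a[120:260,180:320],None,fx=4,fy=4,interpolation=2))
E
python3 go.py 0.493 -0.118 0.24 -0.227
```

```text
time: 13.95
tool_pos: [0.5118, -0.2303, 0.1954]
ee_rot: [-1.571, 0.0, -0.227]
wrist_force: [0.9, 0.2, 0.8]
width: 0.0724
time: 14.75
tool_pos: [0.5123, -0.2306, 0.2822]
ee_rot: [-1.572, -0.003, -0.227]
wrist_force: [-0.0, 0.9, 0.3]
width: 0.094
t 14.85 d [-43.4  40.1 105.1] yaw -0.0 | pos [ 0.5117 -0.2302  0.28  ] [-1.57e+00  1.00e-03 -2.27e-01] w 0.0942 F [ 0.3  0.6 -0.4]
```

View pics/s5c.png

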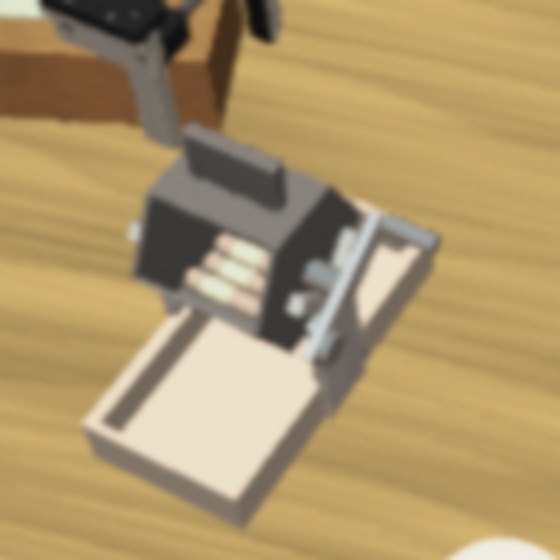

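View pics/w5.png

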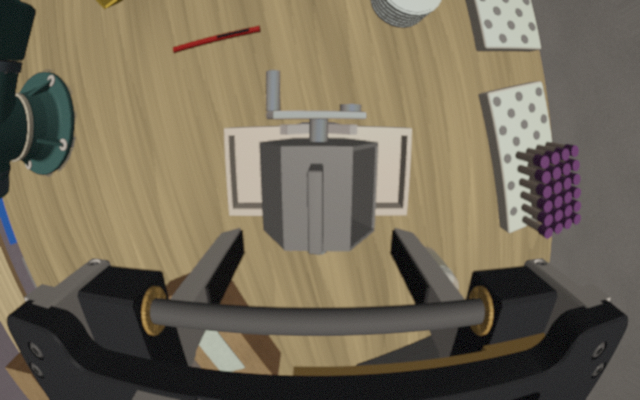

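The barrel is seated, let go, with the tubes still inside; in the wrist view the pin is at (273,92). I'll move over the pin and descend around it.

```bash
python3 -m handwheel '[{"delta_pos":[-3,0,8],"yaw":0},{"delta_pos":[-10,0,24],"yaw":0},{"delta_pos":[-18,0,42],"yaw":0},{"delta_pos":[-26,0,62],"yaw":0},{"delta_pos":[-34,0,82],"yaw":0},{"delta_pos":[-40,0,97],"yaw":0},{"delta_pos":[-43,0,104],"yaw":0},{"delta_pos":[-43,0,105],"yaw":0},{"delta_pos":[-43,0,105],"yaw":0},{"delta_pos":[-43,0,105],"yaw":0}]' 0
python3 - <<'E'
from h import *
snap('wrist','w6.png');snap('scene','s6.png');snap('top','t6.png')
a=cv2.imread('pics/s6.png');cv2.imwrite('pics/s6c.png',cv2.resize(a[120:260,180:320],None,fx=4,fy=4,interpolation=2))
E
python3 go.py 0.493 -0.118 0.141 -0.227
```

```text
time: 15.85
tool_pos: [0.4936, -0.1189, 0.2802]
ee_rot: [-1.571, 0.0, -0.228]
wrist_force: [-0.6, -0.9, -0.3]
width: 0.0941
t 16.0 d [ -0.7 139.2   0.8] yaw -0.001 | pos [ 0.4936 -0.119   0.2802] [-1.571  0.    -0.228] w 0.0942 F [-0.3 -0.   0.6]
```

View pics/w6.png

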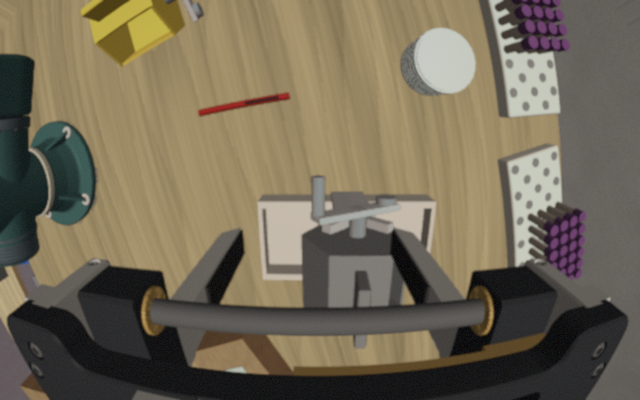

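View pics/s6c.png

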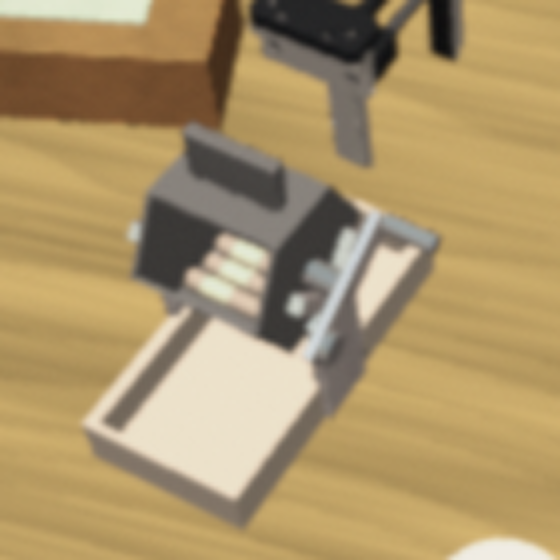

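The pin at wrist column 318 is centred between the fingers. Now descend.

```bash
python3 -m handwheel '[{"delta_pos":[0,6,0],"yaw":0},{"delta_pos":[0,20,0],"yaw":0},{"delta_pos":[0,36,0],"yaw":0},{"delta_pos":[0,54,0],"yaw":0},{"delta_pos":[0,72,0],"yaw":0},{"delta_pos":[0,90,0],"yaw":0},{"delta_pos":[0,106,0],"yaw":0},{"delta_pos":[0,120,0],"yaw":0},{"delta_pos":[0,131,0],"yaw":0},{"delta_pos":[0,137,0],"yaw":0},{"delta_pos":[0,139,0],"yaw":0},{"delta_pos":[0,139,0],"yaw":0}]' 0
python3 -m handwheel '[{"delta_pos":[0,0,0],"yaw":0},{"delta_pos":[0,0,0],"yaw":0},{"delta_pos":[0,0,0],"yaw":0},{"delta_pos":[0,0,0],"yaw":0},{"delta_pos":[0,0,0],"yaw":0},{"delta_pos":[0,0,0],"yaw":0},{"delta_pos":[0,0,0],"yaw":0},{"delta_pos":[0,0,0],"yaw":0},{"delta_pos":[0,0,0],"yaw":0},{"delta_pos":[0,0,0],"yaw":0}]' 206
python3 - <<'E'
from h import *
snap('wrist','w7.png');snap('scene','s7.png')
a=cv2.imread('pics/s7.png');cv2.imwrite('pics/s7c.png',cv2.resize(a[120:260,180:320],None,fx=4,fy=4,interpolation=2))
E
python3 go.py 0.493 -0.118 0.141 -0.227
```

```text
time: 17.2
tool_pos: [0.4937, -0.1184, 0.1416]
ee_rot: [-1.571, -0.0, -0.227]
wrist_force: [0.3, 0.1, 0.6]
width: 0.0939
time: 18.2
tool_pos: [0.4935, -0.1183, 0.1414]
ee_rot: [-1.571, 0.0, -0.227]
wrist_force: [-0.1, 1.0, 0.3]
width: 0.0195
t 18.3 d [-0.6  0.5  0.2] yaw -0.0 | pos [ 0.4935 -0.1183  0.1415] [-1.571 -0.    -0.227] w 0.0182 F [-0.1  0.2 -0.2]
```

View pics/w7.png

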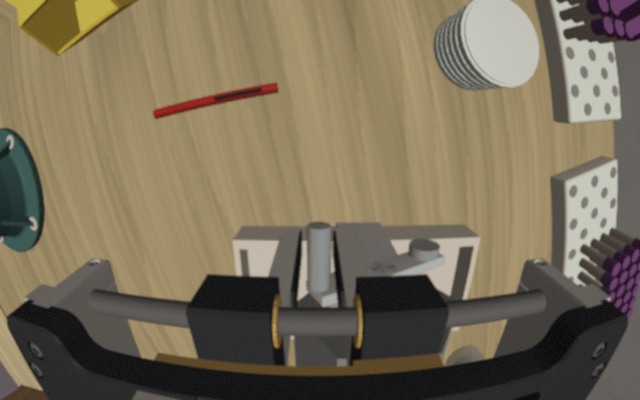

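View pics/s7c.png

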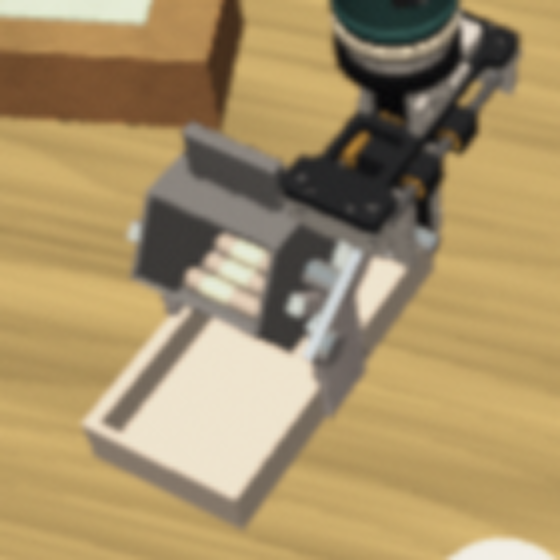

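```bash
python3 -m handwheel '[{"delta_pos":[1.8,-3,0],"yaw":0},{"delta_pos":[3.9,-5.8,0],"yaw":0},{"delta_pos":[6.1,-8.5,0],"yaw":0},{"delta_pos":[8.6,-11,0],"yaw":0},{"delta_pos":[11.2,-13.3,0],"yaw":0},{"delta_pos":[13.9,-15.5,0],"yaw":0},{"delta_pos":[16.8,-17.4,0],"yaw":0},{"delta_pos":[19.8,-19.2,0],"yaw":0},{"delta_pos":[23,-20.7,0],"yaw":0},{"delta_pos":[26.2,-22,0],"yaw":0}]'
python3 - <<'E'
from h import *
snap('wrist','w8.png');snap('scene','s8.png')
a=cv2.imread('pics/s8.png');cv2.imwrite('pics/s8c.png',cv2.resize(a[120:260,180:320],None,fx=4,fy=4,interpolation=2))
E
python3 go.py 0.5118 -0.1283 0.166 -0.227
```

```text
time: 19.3
tool_pos: [0.5196, -0.1243, 0.1644]
ee_rot: [-1.571, -0.002, -0.227]
wrist_force: [-1.9, -0.4, 1.0]
width: 0.0182
t 19.4 d [-7.  -2.  -5.6] yaw 0.0 | pos [ 0.5199 -0.1244  0.164 ] [-1.571 -0.002 -0.227] w 0.0181 F [-1.6  0.5  1.6]
```

View pics/s8c.png

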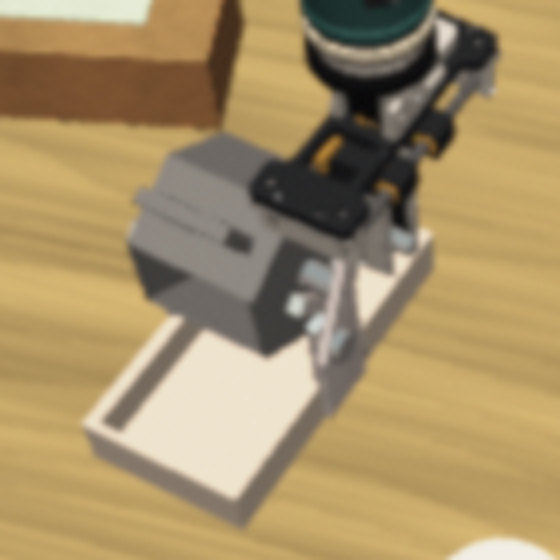

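The barrel is turning about its axis as planned. Continue over the top.

```bash
python3 -m handwheel '[{"delta_pos":[3.3,-1.1,0],"yaw":0},{"delta_pos":[6.7,-1.9,0],"yaw":0},{"delta_pos":[10.1,-2.5,0],"yaw":0},{"delta_pos":[13.6,-2.9,0],"yaw":0},{"delta_pos":[17.1,-3,0],"yaw":0},{"delta_pos":[20.6,-2.9,0],"yaw":0},{"delta_pos":[24.1,-2.5,0],"yaw":0},{"delta_pos":[27.5,-1.9,0],"yaw":0},{"delta_pos":[30.9,-1.1,0],"yaw":0},{"delta_pos":[34.2,0,0],"yaw":0}]'
python3 - <<'E'
from h import *
snap('wrist','w9.png');snap('scene','s9.png')
a=cv2.imread('pics/s9.png');cv2.imwrite('pics/s9c.png',cv2.resize(a[120:260,180:320],None,fx=4,fy=4,interpolation=2))
E
python3 go.py 0.5118 -0.1283 0.166 -0.227
```

```text
time: 20.4
tool_pos: [0.5527, -0.132, 0.1634]
ee_rot: [-1.571, -0.0, -0.227]
wrist_force: [-0.6, 0.5, 0.7]
width: 0.0179
t 20.5 d [-40.6  -3.1  -5.7] yaw 0.0 | pos [ 0.5527 -0.1319  0.1629] [-1.571  0.    -0.227] w 0.0182 F [-0.6  0.6 -0.3]
```

View pics/s9c.png

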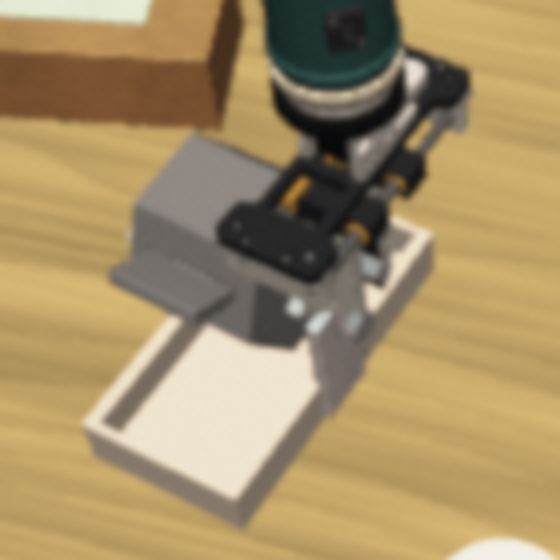

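View pics/w9.png

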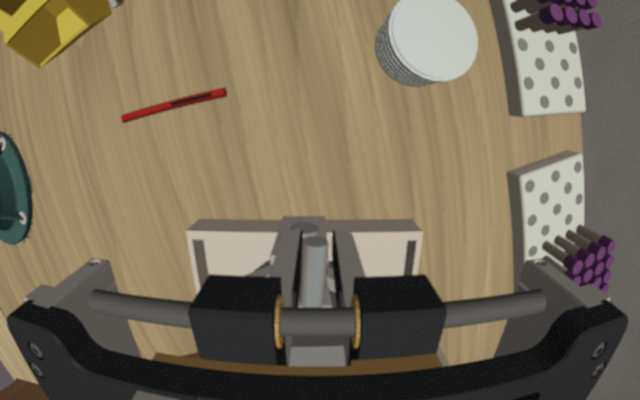

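```bash
python3 -m handwheel '[{"delta_pos":[3.2,1.3,0],"yaw":0},{"delta_pos":[6.4,2.8,0],"yaw":0},{"delta_pos":[9.4,4.6,0],"yaw":0},{"delta_pos":[12.3,6.5,0],"yaw":0},{"delta_pos":[15,8.7,0],"yaw":0},{"delta_pos":[17.6,11,0],"yaw":0},{"delta_pos":[20.1,13.5,0],"yaw":0},{"delta_pos":[22.3,16.2,0],"yaw":0},{"delta_pos":[24.4,19,0],"yaw":0},{"delta_pos":[26.2,22,0],"yaw":0},{"delta_pos":[27.5,22,0],"yaw":0},{"delta_pos":[27.5,22,0],"yaw":0}]'
python3 - <<'E'
from h import *
snap('wrist','wa.png');snap('scene','sa.png')
a=cv2.imread('pics/sa.png');cv2.imwrite('pics/sac.png',cv2.resize(a[120:260,180:320],None,fx=4,fy=4,interpolation=2))
E
python3 go.py 0.5118 -0.1283 0.166 -0.227
```

```text
time: 21.7
tool_pos: [0.5792, -0.1381, 0.1412]
ee_rot: [-1.571, 0.0, -0.227]
wrist_force: [-0.2, 0.5, 0.9]
width: 0.0178
t 21.8 d [-68.  -24.4  -5.6] yaw -0.0 | pos [ 0.5793 -0.1381  0.1416] [-1.571 -0.    -0.227] w 0.0179 F [-0.3 -0.6  0.2]
```

View pics/sac.png

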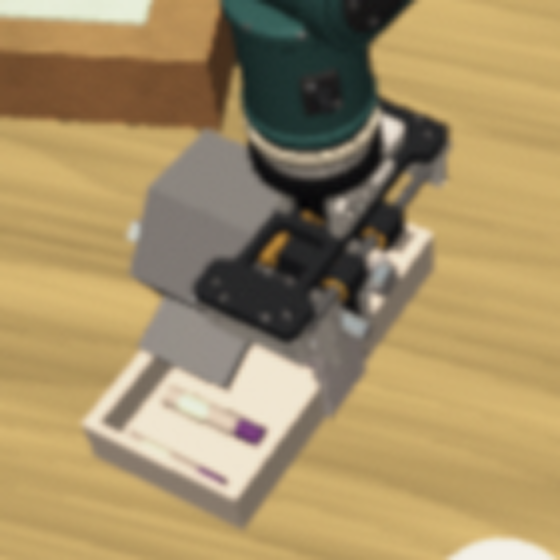

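View pics/wa.png

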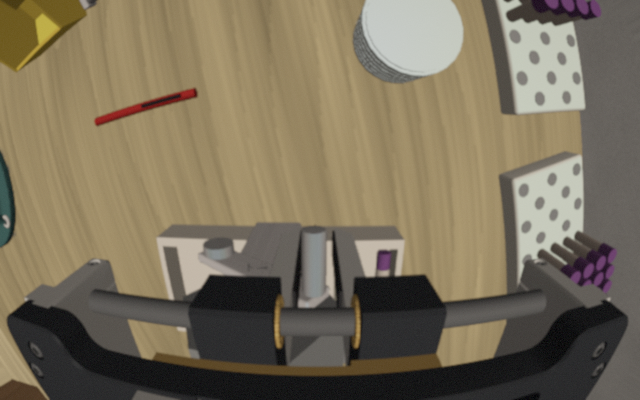

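Two tubes are visible in the tray. I'll release the pin, retreat straight up and then check.

```bash
python3 -m handwheel '[{"delta_pos":[0,0,0],"yaw":0},{"delta_pos":[0,0,0],"yaw":0},{"delta_pos":[0,0,0],"yaw":0},{"delta_pos":[0,0,0],"yaw":0},{"delta_pos":[0,0,0],"yaw":0},{"delta_pos":[0,0,0],"yaw":0},{"delta_pos":[0,0,0],"yaw":0},{"delta_pos":[0,0,0],"yaw":0},{"delta_pos":[0,0,0],"yaw":0}]' 0
python3 -m handwheel '[{"delta_pos":[0,-5,0],"yaw":0},{"delta_pos":[0,-15,0],"yaw":0},{"delta_pos":[0,-30,0],"yaw":0},{"delta_pos":[0,-48,0],"yaw":0},{"delta_pos":[0,-66,0],"yaw":0},{"delta_pos":[0,-84,0],"yaw":0},{"delta_pos":[0,-102,5],"yaw":0},{"delta_pos":[0,-118,20],"yaw":0},{"delta_pos":[0,-125,45],"yaw":0},{"delta_pos":[0,-125,75],"yaw":0},{"delta_pos":[0,-125,105],"yaw":0},{"delta_pos":[0,-125,135],"yaw":0}]'
python3 -m handwheel '[{"delta_pos":[-10,0,20],"yaw":0},{"delta_pos":[-30,0,50],"yaw":0},{"delta_pos":[-50,0,80],"yaw":0},{"delta_pos":[-70,0,110],"yaw":0},{"delta_pos":[-85,0,135],"yaw":0},{"delta_pos":[-90,0,145],"yaw":0},{"delta_pos":[-90,0,145],"yaw":0},{"delta_pos":[-90,0,145],"yaw":0}]'
python3 - <<'E'
from h import *
snap('wrist','wb.png');snap('scene','sb.png');snap('top','tb.png')
a=cv2.imread('pics/sb.png');cv2.imwrite('pics/sbc.png',cv2.resize(a[120:260,180:320],None,fx=4,fy=4,interpolation=2))
a=cv2.imread('pics/tb.png');cv2.imwrite('pics/tbc.png',cv2.resize(a[150:270,330:460],None,fx=5,fy=5,interpolation=2))
E
```

```text
time: 22.7
tool_pos: [0.5792, -0.1381, 0.1415]
ee_rot: [-1.571, -0.0, -0.227]
wrist_force: [0.3, 0.1, -0.2]
width: 0.0866
time: 23.9
tool_pos: [0.61, -0.0056, 0.2687]
ee_rot: [-1.57, -0.003, -0.227]
wrist_force: [0.0, 0.8, -0.6]
width: 0.0941
time: 24.7
tool_pos: [0.555, 0.1541, 0.267]
ee_rot: [-1.571, -0.001, -0.228]
wrist_force: [-0.2, 0.4, -0.6]
width: 0.0944
```

View pics/sbc.png

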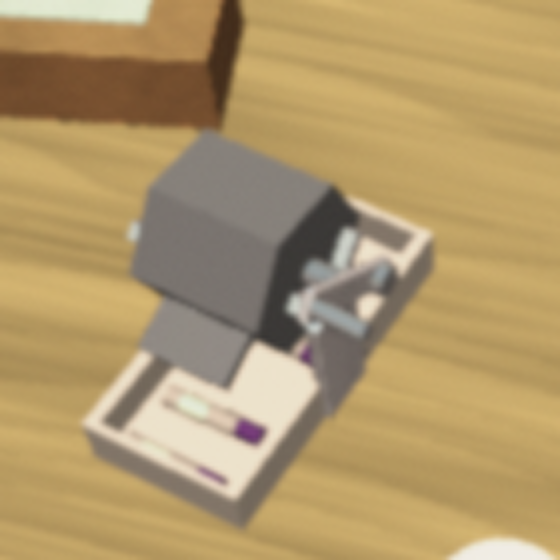

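View pics/tbc.png

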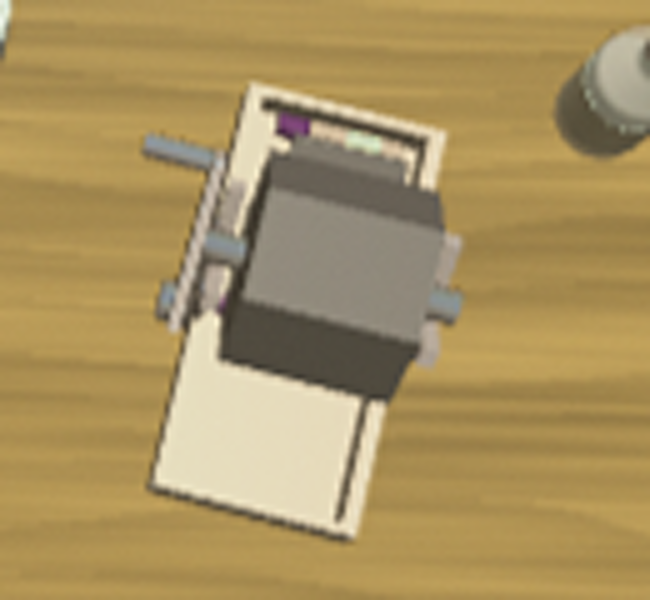

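View pics/wb.png

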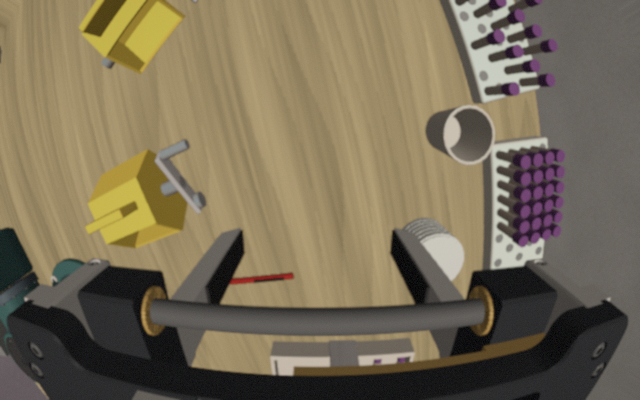

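View pics/sb.png

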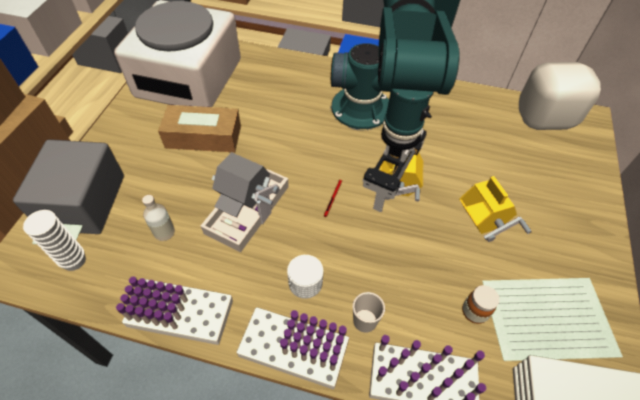

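The third tube shows a purple bit at scene (256,208) and top (374,211). I'll triangulate its height and fit the barrel's turn angle.

```bash
python3 - <<'E'
from h import *
from scipy.optimize import least_squares
S=load('sb.png');T=load('tb.png')
def loc(P):
    d=P-np.array([.512,-.229,0]);c,s=np.cos(.227),np.sin(.227);return np.array([c*d[0]-s*d[1],s*d[0]+c*d[1],d[2]])
c1,d1=ray(S,256,207.7);c2,d2=ray(T,374.2,210.4)
A=np.c_[d1,-d2];q=np.linalg.lstsq(A,c2-c1,rcond=None)[0]
p1=c1+q[0]*d1;p2=c2+q[1]*d2;print('third',loc(p1).round(3),loc(p2).round(3))
for z in(.016,.06,.09):print(z,loc(atz(S,256,207.7,z)).round(3),loc(atz(T,374.2,210.4,z)).round(3))
# barrel fit: params x,z,y,phi(turn), yaw   points in own frame
h=31.75;H=63.5
P={'A':(-H,-50,0),'B':(-H,50,0),'C':(-h,-50,55),'D':(-h,50,55),'E':(-h,-50,-55),'F':(-h,50,-55),'pin':(-43.3,122,25),'fa':(6,-35,95),'fb':(6,35,95),'tr':(0,76,0),'pin0':(-43.3,122,25)}
# after 120: E/F,A/B are top facet; 
so=lambda u,v:np.array([u/4+180-.4,v/4+120-.4]); to=lambda u,v:np.array([u/5+330-.4,v/5+150-.4])
obs=[(S,'E',so(208,132)),(S,'F',so(335,188)),(S,'A',so(151,185)),(S,'B',so(278,245)),(S,'C',so(133,270)),(S,'D',so(260,332)),(S,'fa',so(142,340)) if 0 else (S,'pin',so(365,328)),
 (T,'E',to(245,303)),(T,'F',to(245,303))][:7]
obs+=[(T,'B',to(272,188)),(T,'A',to(443,232)),(T,'F',to(245,303)),(T,'E',to(417,347)),(T,'pin',to(145,145))]
def W(p,k):
    x,y,z,yaw,f=p;a=np.array(P[k])/1000;c,s=np.cos(f),np.sin(f)
    a=np.array([a[0]*c+a[2]*s,a[1],-a[0]*s+a[2]*c]);c,s=np.cos(yaw),np.sin(yaw)
    return np.array([c*a[0]-s*a[1]+x,s*a[0]+c*a[1]+y,a[2]+z])
r=lambda p:np.concatenate([(proj(s,W(p,k))[0]-uv) for s,k,uv in obs])
o=least_squares(r,[.512,-.229,.135,-.227,2.09],loss='soft_l1');print(o.x.round(4),r(o.x).reshape(-1,2).round(1).tolist(), loc(o.x[:3]).round(4))
E
```

```text
third [0.001 0.032 0.031] [-0.007  0.047  0.029]
0.016 [-0.008  0.024  0.016] [-0.004  0.046  0.016]
0.06 [0.016 0.045 0.06 ] [-0.014  0.049  0.06 ]
0.09 [0.032 0.059 0.09 ] [-0.02   0.052  0.09 ]
[ 0.5134 -0.2298  0.1365 -0.2284  1.9711] [[0.2, -0.7], [0.3, -0.8], [-0.0, -0.0], [0.9, -0.3], [-0.8, 1.1], [-0.7, 0.5], [1.1, 1.0], [-0.2, 0.3], [1.0, 0.6], [-0.5, -0.4], [0.7, -0.0], [0.1, -0.2]] [ 0.0016 -0.0005  0.1365]
```

The fit puts the barrel seated within 2 mm. Its turn comes out at 1.97 rad, so the port is about 3.02 rad from vertical, which passes. I'll take one extra wrist view from the base side to confirm the third tube is lying flat.

```bash
python3 go.py 0.283 -0.197 0.22 -0.227; python3 -c "
from h import *
T=load('tb.png')
for u,v in((428,275),(440,318),(515,265)):print(atz(T,u,v,.09).round(3))"
```

```text
t 24.85 d [-185.3   46.6 -403.2] yaw -0.002 | pos [0.555  0.1536 0.2665] [-1.571 -0.    -0.229] w 0.0938 F [ 0.4 -0.1  0.5]
[ 0.319 -0.33   0.09 ]
[ 0.2   -0.362  0.09 ]
[ 0.355 -0.584  0.09 ]
```

```bash
python3 -m handwheel '[{"delta_pos":[-8,0,-8],"yaw":0},{"delta_pos":[-25,0,-25],"yaw":0},{"delta_pos":[-45,0,-50],"yaw":0},{"delta_pos":[-65,0,-80],"yaw":0},{"delta_pos":[-85,0,-110],"yaw":0},{"delta_pos":[-105,0,-140],"yaw":0},{"delta_pos":[-125,0,-170],"yaw":0},{"delta_pos":[-145,0,-200],"yaw":0},{"delta_pos":[-160,5,-230],"yaw":0},{"delta_pos":[-175,10,-260],"yaw":0},{"delta_pos":[-183,15,-290],"yaw":0},{"delta_pos":[-185,20,-320],"yaw":0}]'
python3 -m handwheel '[{"delta_pos":[0,7,-25],"yaw":0},{"delta_pos":[0,14,-50],"yaw":0},{"delta_pos":[0,20,-70],"yaw":0},{"delta_pos":[0,25,-80],"yaw":0},{"delta_pos":[0,25,-83],"yaw":0},{"delta_pos":[0,25,-83],"yaw":0}]'
python3 - <<'E'
from h import *
snap('wrist','wc.png');snap('scene','sc.png')
a=cv2.imread('pics/wc.png');cv2.imwrite('pics/wcc.png',cv2.resize(a[60:300,360:600],None,fx=2.4,fy=2.4,interpolation=2))
E
```

```text
time: 26.05
tool_pos: [0.3004, -0.1162, 0.2466]
ee_rot: [-1.572, -0.002, -0.228]
wrist_force: [0.7, -1.3, -0.2]
width: 0.0937
time: 26.65
tool_pos: [0.2833, -0.1959, 0.2215]
ee_rot: [-1.57, -0.0, -0.228]
wrist_force: [-0.6, 0.0, 0.8]
width: 0.0938
```

View pics/wc.png

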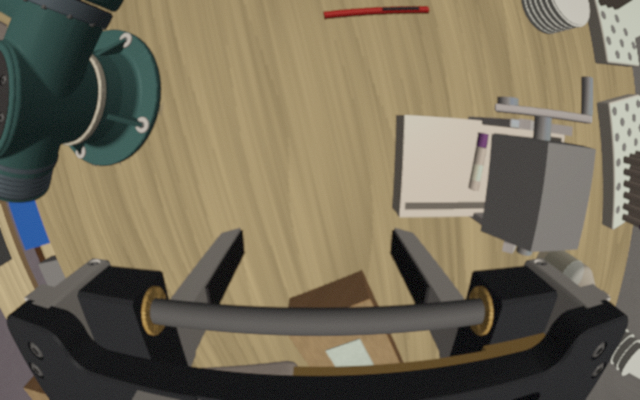

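View pics/wcc.png

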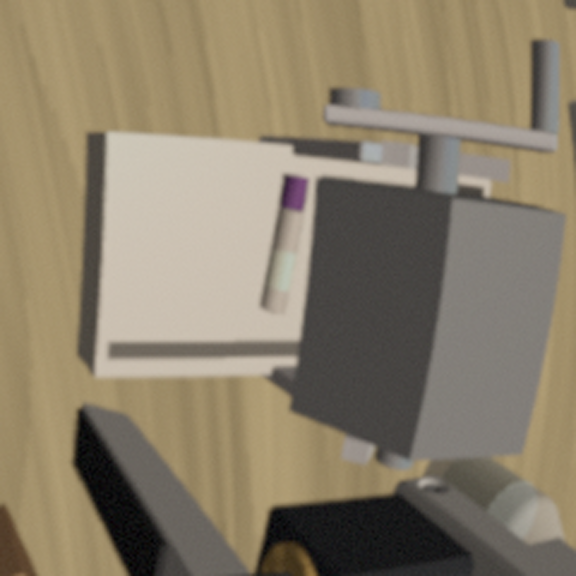

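The third tube lies flat on the tray floor (wrist view, 480,160). All three are down, the barrel is seated and the robot is clear, so I'm handing in.

```bash
python3 -c "
from h import *
a=load('sb.png')['image'].astype(int);b=load('sc.png')['image'].astype(int)
print(np.abs(a-b)[150:250,200:290].mean())
print(robot.get_obs()['time'],robot.close_job())"
```

```text
3.0724814814814816
the job is handed in; nothing more can be done
26.75 None
```

```bash
python3 -c "
from h import *
a=load('sb.png')['image'].astype(int);b=load('sc.png')['image'].astype(int)
d=np.abs(a-b).max(2)[150:250,200:290];ys,xs=np.where(d>40);print(len(ys),xs.min()+200,xs.max()+200,ys.min()+150,ys.max()+150,np.median(d))"
```

```text
Traceback (most recent call last):
ValueError: zero-size array to reduction operation minimum which has no identity
```

View pics/sc.png

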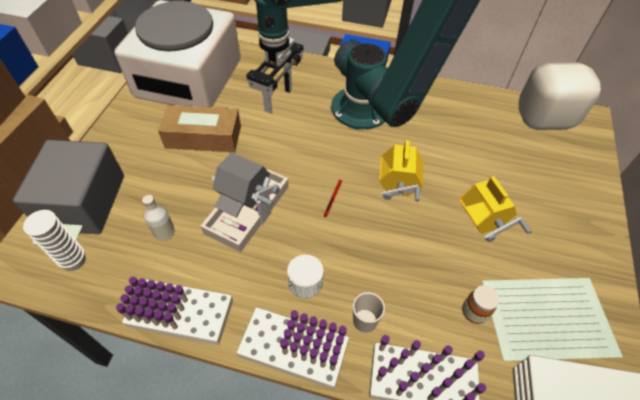

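I handed in the job at 26.75 s of the 64 s allowed. The barrel is in the cradle with its open side facing down, and all three tubes are in the tray.

- **What I did:** I gripped the grey barrel by its fin, lifted it over the pen and lowered it into both notches. I let go with the open side still slanting up and the tubes inside. Then I closed the fingers loosely around the crank pin (18 mm opening on the 14 mm pin) and turned it over the top to port-down. After that I opened the gripper and moved clear.
- **Barrel position:** a fit from two cameras put it within 2 mm of its seated position, with its axis at 0.1365 m (allowed 0.130–0.139).
- **Port angle:** the fit gave about 3.02 rad from vertical, and the limit is 2.84. The finger position suggested nearly the full turn, so the two estimates differ by about 0.1 rad, and both pass.
- **Tubes:** two are visible on the tray floor in the scene view. The third lies flat under the barrel in the last wrist view.
- **At rest:** two scene pictures about 1.9 s apart show no visible change around the barrel and tray.
- **Other items:** the pen, bottle, jar, cup and dishes look unmoved in the last picture, though I judged this by eye.
- **Failed check:** no check of the job failed. One comparison script run after handing in stopped with an error, only because it found no changed pixels.

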